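# Fetch the hang-on cup from under the drying rack with a reacher

## Task

The orange cup with the hook has slid under the small drying rack, out of the gripper's reach. Pick up the reacher by its handle, squeeze its red trigger to close the jaws on the cup under the rack, draw the cup out upright and, still with the reacher, hang it by its hook over the rim of the blue bin's white wall, on the outside. Then lay the reacher down flat on the bench, clear of the rack and the bin; handle the cup only with the reacher, do not bump the rack with the robot, and leave the jar, the can and the white pot where they stand.

Things in the scene. Friction and masses are not known exactly. Their poses are not given: they have to be found in the camera images.
- rack: Fixed aluminium bench-top rack with two wire trays, 210 wide (y), 262 high, on the left, its open front facing the middle of the bench. Origin on the bench under it; x points away from the open front, from the front edge x = -105 to the back x = +85. Low gap under the lower tray: 68 high, 174 wide between the posts. Yellow tray fronts (68-87 and 145-166 high) and a top bar (250-262) are flush with the front edge.
- bin: Fixed blue open bin, 170 wide (y), 105 high, walls 5 thick. Origin on the bench below the middle of its one white wall (middle of its thickness), which faces the robot; x points from that wall into the bin, to the opposite wall at x = 200. At the right.
- bin_rim (a point): Middle of the top edge of the bin's white wall (middle of the 5 mm thickness), 105 above the bench. Axes as the bin.
- cup: Orange square cup, 36 x 36 x 42 high, 35 g, loose, upright in the low gap about 105 behind the rack's front edge. Origin: centre of its underside. Its hook is on the +x side, which faces away from the rack's open front (x within 10 degrees of the rack's x): a 26 wide bar level with the top runs out and turns down 18, leaving a slot 12 wide, 15 deep, open below, from x = 18 to 30.
- cup_hook (a point): Middle of the roof of the hook's slot: 24 ahead (+x) of the cup's centre and 39 above its underside. Hung up, it lies on the bin's rim. Axes as the cup.
- reacher: Loose reacher (grabber), 0.28 kg, flat on the bench between rack and bin, jaws pointing away to the left. Origin on its underside below the handle's grip point; x to the jaws, z up. Grey housing 34 wide, 26 high, x = -60 to 35; shaft; black fork 74 wide, x = 58 to 78; jaws to x = 147. It stands steady on its flat underside.
- handle (a point): Grip point, 60 above the reacher's underside at its origin; axes as the reacher. Handle and trigger rise from the housing leaning back (to -x) 35 degrees from vertical, up to 85 high, 34 broad. Pinch them across y: grey side at y = +25, red trigger at y = -25 when free. Near the rack the gripper's body must lean back 30 to 45 degrees likewise, or it hits the tray fronts.
- jaw_mid (a point): Point midway between the jaw pads, 130 ahead of the reacher's origin and 20 above its underside. Axes as the reacher.
- trigger (a joint): Travel of the red trigger: 0 free, 0.012 m fully squeezed. Width over handle and trigger 50 free, 38 squeezed. Spring 10 N at 0, 16 N at 12 mm. Both jaws follow: pads 62 apart when free, 36 (the cup) at about 8 mm travel, so width 42. Held at a width of 46 to 48 the reacher is carried with jaws open; a 40 N squeeze holds the cup well.
- jaw_left: Yellow jaw on the reacher's +y side, with a dark pad 32 long and 28 high. Origin at its pivot, 55 behind the pad's middle, 20 above the reacher's underside.
- jaw_right: The same on the -y side.
- jar: Jar with white cap, 52 across, 70 high, on the far side. Origin at the centre of its underside. Bystander.
- can: Can, 60 across, 85 high, at the left. Origin at the centre of its underside. Bystander.
- pot: White open pot, 64 across, 60 high, at the right. Origin at the centre of its underside. Bystander.

How it is judged (in metres and radians):
On the way, in this order (a step that is already met when the one before it is completed fails the run):
1. under the rack, both jaws of the reacher are squeezed onto the cup by its trigger (contact force between each of jaw_left, jaw_right and cup above 0.5 N and value of joint trigger above 0.004 m and x of cup in the frame of rack above -0.08 m), for 0.2 s.
2. the cup is out in front of the rack, lifted off the bench in the jaws (contact force between each of jaw_left, jaw_right and cup above 0.3 N and x of cup in the frame of rack below -0.14 m and height (world z) of cup above 0.02 m), for 0.2 s.
At the end, for the whole second after the job is handed in: The cup hangs still and upright (within 17 degrees) outside the bin, its hook over the white wall: roof of the slot on the rim (within 5 mm in height, 7 mm across the wall, 70 mm along it from the middle). The reacher lies flat and still on the bench, touching neither cup, rack nor bin (x of cup_hook in the frame of bin between -0.007 and 0.007 m and z of cup_hook in the frame of bin_rim between -0.004 and 0.005 m and y of cup_hook in the frame of bin between -0.07 and 0.07 m and angle between cup's own z axis and vertical below 0.3 rad and contact force between cup and bin above 0.1 N and contact force between cup and reacher below 0.05 N and linear speed of each of cup, reacher below 0.02 m/s and height (world z) of reacher below 0.008 m and angle between reacher's own z axis and vertical below 0.1 rad and contact force between reacher and rack below 0.05 N and contact force between reacher and bin below 0.05 N).
It fails at once if the robot's fingers or arm touch the cup (contact force between any of the fingers, the arm and cup above 0.3 N).
It fails at once if the robot's fingers or arm bump the rack with more than 10 N (contact force between any of the fingers, the arm and rack above 10 N).
It fails at once if the cup is tipped over (angle between cup's own z axis and vertical above 0.8 rad).
It fails at once if jar, can or pot is moved more than 30 mm or tipped (distance of any of jar, can, pot from where it was at the start of the episode above 0.03 m or angle between any of jar, can, pot's own z axis and vertical above 0.5 rad).
It also fails if it takes over 54 s, if anything falls off the work surface, if the arm or the gripper's body presses on something with over 40 N, if the wrist force passes 120 N, or if a joint passes its speed limit or range.

## Robot

A 7-joint arm with a two-finger parallel gripper is mounted at the origin on the work surface. World frame = base frame: x ahead of the robot, y to its left, z up, the work surface at z = 0. Lengths are in m, angles in degrees, forces in N, time in s.
With the tool pointing down it reaches from about 0.4 to 0.85 m from the base axis. Payload 4.4 kg.
Tool frame: the origin (TCP) lies midway between the tips of the shut fingers; the grasp point (between the pads) lies 19 mm behind it (bot.grip_point_offset is the distance from the TCP to the grasp point, in m); z points along the fingers, y is the direction in which the jaws open and shut (so a half turn about z gives the same grasp; the last joint's range is limited). The gripper opens to 94 mm and grips with 3 to 60 N. Pads are 16 mm wide; open, the fingers measure 119 mm over their backs; the gripper's body (75 mm by 177 mm) begins 78 mm behind the grasp point.
Start: joints at [61.203, 36.005, 2.206, 86.941, -1.547, 57.084, -1.146], TCP at [0.275, -0.589, 0.205] pointing down, gripper open.
Joint ranges: [-175.42, 175.42], [-21.48, 121.26], [-71.46, 75.88], [10.55, 141.38], [-63.04, 243.04], [13.31, 113.54], [-168.57, 168.57]. Speed limits (degrees/s): [147.25, 147.25, 180, 180, 180, 180, 180].

## Interface

Orientations are given as [roll, pitch, yaw] about the fixed x, y, z axes, in that order (R = Rz(yaw) Ry(pitch) Rx(roll)).
In Python, from station import bot gives the robot as it stands.
- The arm moves only by the tool step_arm, never from a script. Its argument "targets" is one flat list of numbers, 7 for each row, row after row: the turn, a rotation vector about the tool's x, y, z in degrees, then the shift along the tool's x, y, z in m, then the opening, from 0 (shut) to 1 (fully open). In form: [rx, ry, rz, tx, ty, tz, gripper, rx, ry, rz, tx, ty, tz, gripper, ...]. A call has 1 to 8 rows; each row is the pose to reach, as a shift and turn from the pose commanded when the call began, along the tool's axes at that moment; what a row does not reach only later rows make up. A row lasts 1/12 s, in which the tool goes at most 41.7 mm and 7.16 degrees, less where a joint would pass 70% of its speed; a pose out of reach is approached as far as the arm can. A call with a gripper value outside its range is refused whole. The fingers move at their own pace and stop on an object; "force" is the grip in N (left out, the last holds). Time passes only in rows, so rows that repeat a pose let the fingers close. It gives the time, the measured TCP pose, the force and the opening at its end, in the units of the state.
- bot.read_state(): the state, without advancing time (a new reading comes with each control period).
- bot.snapshot(name): name is "side" or "top" or "wrist"; returns the picture (420x560x3 uint8, blue, green, red); there is no depth.
- bot.camera_params(name): a dict with "intrinsics" (3x3 intrinsics, pixels), "extrinsics" (4x4, takes a point from camera to world coordinates). Camera axes: x right, y down, z forward; pixel columns grow to the right and rows downward; lengths in m; the calibration is good to about 2 mm. A picture is of the moment at which its call begins: read the wrist's pose just before it. camera_params takes no time and is no camera call; for the wrist camera it gives the pose at the moment of the call.
- bot.finish_job(): hands the job in, once; it reports no verdict.
The state is a dict: "time": time; "q": joint angles; "joint_velocities": joint speeds; "tau": joint torques, N m; "tool_pos": TCP position; "eef_rot": TCP orientation; "wrist_force": force on the tool from outside, world axes, zero at the start; "torque": the same for the moment, N m; "opening": opening from 0.0 (shut) to 1.0 (fully open).
Only numpy, scipy, OpenCV 4.12 (cv2) and the standard library are available. Lean on these libraries where they do the work, as an engineer would, in place of code of your own. Each camera call takes 0.05 s, during which the arm holds its last target. There are 200 camera calls.

## Working session

There is one attempt and no reset: what is moved stays moved. The work goes in short steps, Python scripts to look and compute and a tool call to move; the robot and the scene stay as the last step left them, time stands still between calls to the robot, and variables do not carry over. Pictures are saved under pics/ and viewed, about 8 in all and at most 12, crops included, and the job is handed in when it is done.

Besides the shell and the picture viewer there is one more tool, called after "Request:" in YAML: its name, and indented under it one key for each argument. step_arm: Moves the arm, as the interface text tells. Its arguments: {"type":"object","properties":{"targets":{"type":"array","items":{"type":"number"}},"force":{"type":"number"}},"required":["targets"]}

```bash
mkdir -p pics; ls; python3 - <<'E'
from station import bot
import cv2,numpy as np
print(bot.read_state()); print(bot.grip_point_offset)
ims=[]
for n in ["side","top"]:
    im=bot.snapshot(n); cv2.imwrite(f"pics/{n}0.png",im); p=bot.camera_params(n); print(n,np.round(p["intrinsics"],1).tolist(),np.round(p["extrinsics"],3).tolist())
E
```

```text
pics
{'time': 0.0, 'q': array([61.20295374, 36.05859275,  2.20163029, 86.99354699, -1.5461046 ,
       57.08355679, -1.14409227]), 'joint_velocities': array([-0.03829258, -0.05137377, -0.05054113,  0.0475883 ,  0.00377372,
       -0.05312271, -0.04921073]), 'tau': array([ 1.15613980e-05, -5.49712873e+01,  1.14445802e+00, -1.86627889e+01,
       -5.19201800e-02,  2.36894446e-02,  1.78984519e-04]), 'tool_pos': array([ 0.27473666, -0.58836947,  0.20457117]), 'eef_rot': array([-1.79893968e+02,  1.52037659e-03,  2.50300991e+01]), 'wrist_force': array([0.39063455, 0.06873763, 0.15633519]), 'torque': array([ 0.0015418 ,  0.00204014, -0.00300761]), 'opening': 0.9978538294474047}
0.0188
side [[434.3, 0.0, 278.3], [0.0, 434.3, 207.4], [0.0, 0.0, 1.0]] [[1.0, 0.01, 0.014, 0.509], [-0.002, -0.745, 0.668, -0.74], [0.017, -0.668, -0.744, 0.901], [0.0, 0.0, 0.0, 1.0]]
top [[497.6, 0.0, 281.8], [0.0, 497.6, 211.3], [0.0, 0.0, 1.0]] [[-0.029, -0.987, 0.159, 0.36], [-0.999, 0.031, 0.01, -0.034], [-0.014, -0.158, -0.987, 1.284], [0.0, 0.0, 0.0, 1.0]]
```

View pics/top0.png

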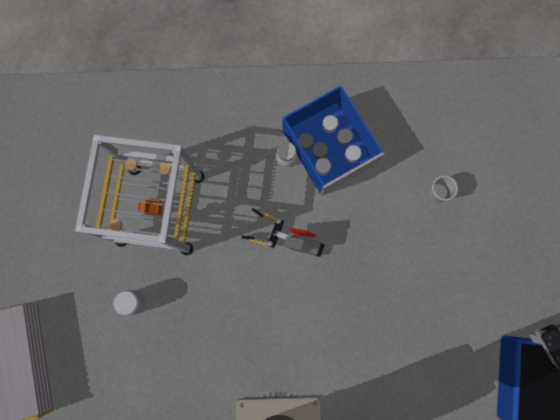

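View pics/side0.png

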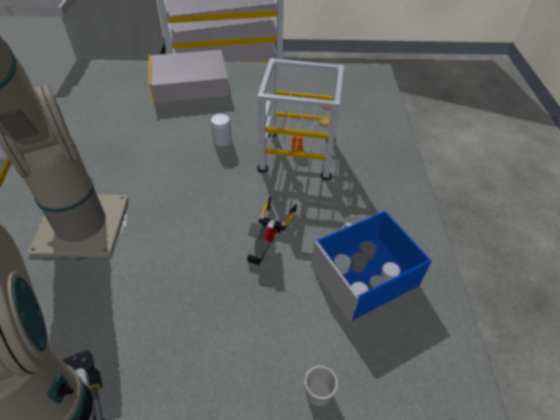

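The top view shows the rack at px (90–200, 135–255) with its front to the right, the reacher at (245–325, 208–255), the bin at (283–382, 88–190), and the orange cup at (150, 207). The side view shows the cup at (297, 143) and the reacher at (250–297, 198–263). Next I'll enlarge these for accurate points.

```bash
cat > h.py <<'E'
import numpy as np,cv2
from station import bot
from scipy.spatial.transform import Rotation as Ro
def ray(n,uv,P=None):
    p=P or bot.camera_params(n); E=np.array(p["extrinsics"]); d=E[:3,:3]@np.linalg.solve(np.array(p["intrinsics"]),[*uv,1.])
    return E[:3,3],d/np.linalg.norm(d)
def onz(n,uv,z,P=None):
    o,d=ray(n,uv,P); return o+d*(z-o[2])/d[2]
def tri(a,ua,b,ub,Pa=None,Pb=None):
    o1,d1=ray(a,ua,Pa);o2,d2=ray(b,ub,Pb)
    s=np.linalg.lstsq(np.c_[d1,-d2],o2-o1,rcond=None)[0]
    p,q=o1+s[0]*d1,o2+s[1]*d2; return (p+q)/2,np.linalg.norm(p-q)
def proj(n,X,P=None):
    p=P or bot.camera_params(n);E=np.array(p["extrinsics"]);c=E[:3,:3].T@(np.array(X)-E[:3,3]);u=np.array(p["intrinsics"])@c;return u[:2]/u[2]
E
python3 - <<'E'
from h import *
t=cv2.imread("pics/top0.png");s=cv2.imread("pics/side0.png")
def crop(im,x,y,w,h,k):
    c=cv2.resize(im[y:y+h,x:x+w],None,fx=k,fy=k,interpolation=cv2.INTER_CUBIC)
    return cv2.resize(c,(400,300)) 
A=np.vstack([np.hstack([crop(t,235,195,100,75,4),crop(t,70,120,160,120+30-30,2.5)]),np.hstack([crop(s,240,190,100,75,4),crop(s,250,50,160,120,2.5)])])
cv2.imwrite("pics/a.png",A)
def blobs(im,nm,lo,hi,mn=12):
    m=cv2.inRange(cv2.cvtColor(im,cv2.COLOR_BGR2HSV),lo,hi);n,l,st,c=cv2.connectedComponentsWithStats(m)
    for i in range(1,n):
        if st[i,4]>=mn: print(nm,st[i].tolist(),c[i].round(1).tolist())
for nm,im in (("top",t),("side",s)):
    blobs(im,nm+" orange",(5,190,100),(14,255,255)); blobs(im,nm+" yellow",(17,150,80),(28,255,255)); blobs(im,nm+" red",(0,190,90),(4,255,255),6)
E
```

```text
top orange [140, 204, 6, 7, 32] [142.5, 206.5]
top orange [149, 205, 10, 9, 79] [153.3, 209.1]
top yellow [97, 157, 16, 70, 253] [104.6, 191.6]
top yellow [119, 165, 5, 11, 34] [121.0, 170.3]
top yellow [175, 166, 15, 73, 238] [181.5, 202.6]
top yellow [182, 174, 14, 69, 208] [188.3, 207.7]
top yellow [116, 179, 5, 14, 44] [118.2, 185.8]
top yellow [113, 195, 5, 15, 45] [115.1, 202.5]
top yellow [111, 212, 4, 7, 20] [112.6, 215.0]
top yellow [262, 212, 14, 8, 27] [268.4, 215.5]
top yellow [251, 239, 15, 6, 26] [257.4, 241.5]
top yellow [25, 416, 14, 4, 22] [31.9, 418.0]
top red [291, 229, 23, 7, 74] [301.1, 232.3]
side orange [293, 136, 4, 14, 27] [293.9, 141.7]
side orange [298, 138, 5, 12, 42] [300.0, 143.9]
side yellow [169, 11, 107, 11, 569] [222.2, 16.0]
side yellow [173, 37, 103, 12, 547] [224.0, 42.1]
side yellow [149, 55, 2, 29, 48] [149.4, 70.6]
side yellow [276, 91, 56, 8, 164] [304.1, 94.7]
side yellow [276, 112, 23, 6, 70] [287.5, 114.4]
side yellow [301, 115, 12, 4, 38] [306.7, 116.4]
side yellow [315, 116, 12, 4, 31] [319.6, 117.6]
side yellow [265, 127, 63, 12, 310] [296.3, 132.5]
side yellow [265, 149, 60, 11, 297] [294.8, 153.6]
side yellow [0, 159, 10, 20, 65] [3.8, 168.0]
side yellow [262, 204, 6, 10, 25] [264.6, 208.6]
side yellow [286, 213, 8, 11, 34] [289.5, 217.5]
side red [265, 229, 6, 11, 32] [267.1, 233.6]
```

View pics/a.png

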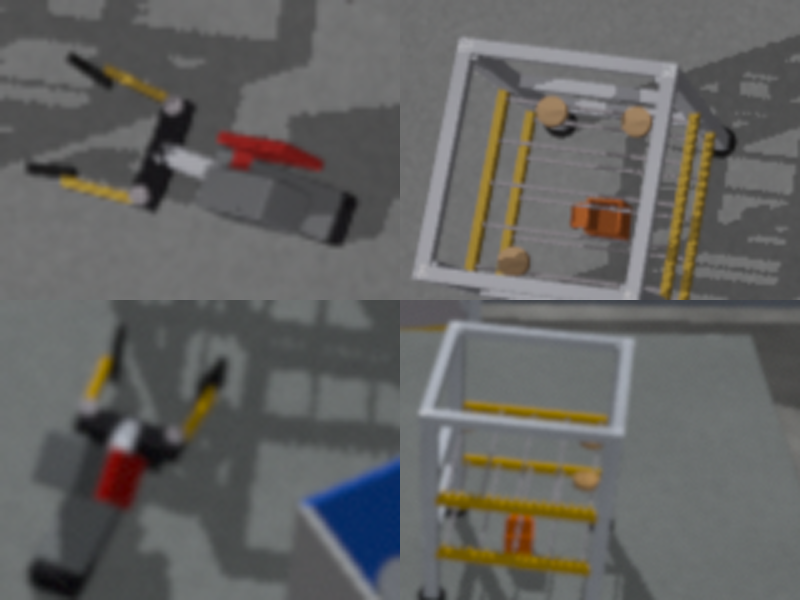

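```bash
python3 - <<'E'
from h import *
np.set_printoptions(precision=4,suppress=True)
t=cv2.imread("pics/top0.png");s=cv2.imread("pics/side0.png")
print("rack top corners (FL?)")
C=[onz("top",p,.262) for p in [(180.8,146),(166,241),(76,230.8),(94.8,135.2)]]
for c in C: print(c[:2])
print([np.linalg.norm(C[i]-C[(i+1)%4]) for i in range(4)])
for x0,z in ((182,.087),(175,.166)):
    m=cv2.inRange(cv2.cvtColor(t,cv2.COLOR_BGR2HSV),(17,150,80),(28,255,255));n,l,st,c=cv2.connectedComponentsWithStats(m)
    for i in range(1,n):
        if st[i,0]==x0 and st[i,4]>100:
            q=np.argwhere(l==i)[:,::-1].astype(float); X=np.array([onz("top",p,z)[:2] for p in q]); mu=X.mean(0); v=np.linalg.svd(X-mu)[2]; a=(X-mu)@v[0]; print("bar",mu,v[0],np.degrees(np.arctan2(v[0][1],v[0][0])),a.min(),a.max())
print("reacher pivots",[onz("top",p,.03)[:2] for p in [(278.75,221.25),(270,243.75)]], "end",[onz("top",p,.026)[:2] for p in [(323.7,243.7),(318.7,256.2)]])
print("side pivots",[onz("side",p,.03)[:2] for p in [(284,224),(262.5,215.5)]])
print("trigger",tri("top",(301.1,232.3),"side",(267.1,233.6)))
print("cup",[onz("top",p,.042)[:2] for p in [(142.5,206.5),(153.3,209.1)]],tri("top",(151,207),"side",(297.3,143)))
b=cv2.inRange(cv2.cvtColor(t,cv2.COLOR_BGR2HSV),(105,150,40),(125,255,255));b[:80]=0;b[200:]=0;b[:,:250]=0
cs=max(cv2.findContours(b,0,2)[0],key=cv2.contourArea);print("bin poly",cv2.approxPolyDP(cs,4,True)[:,0].tolist())
A=np.vstack([np.hstack([cv2.resize(t[80:200,270:400],(520,480),interpolation=2)])]);cv2.imwrite("pics/b.png",A)
print("can",onz("top",(126,302),.085)[:2],"pot",onz("top",(444.5,188),.06)[:2],"jar",onz("top",(290,152),.07)[:2])
E
```

```text
rack top corners (FL?)
[0.6717 0.1868]
[0.4695 0.2169]
[0.4965 0.4047]
[0.7019 0.3718]
[np.float64(0.20449975956590752), np.float64(0.18982061377515203), np.float64(0.20803142889833093), np.float64(0.1874084490984776)]
bar [0.5686 0.2058] [-0.9873  0.1587] 170.8669552542854 -0.08526122861470352 0.08472969803307576
bar [0.5671 0.2055] [-0.9873  0.1592] 170.84179436754894 -0.08697419916620425 0.08216693806056463
reacher pivots [array([ 0.536 , -0.0135]), array([0.4793, 0.0102])] end [array([ 0.4757, -0.1256]), array([ 0.4445, -0.1116])]
side pivots [array([ 0.5401, -0.0172]), array([0.4835, 0.0114])]
trigger (array([ 0.5   , -0.0691,  0.0556]), np.float64(0.006148750727322363))
cup [array([0.5829, 0.3315]), array([0.5753, 0.3039])] (array([0.5845, 0.3142, 0.0266]), np.float64(0.0017442927094251947))
bin poly [[340, 86], [283, 117], [283, 131], [319, 191], [327, 181], [381, 151]]
can [0.3455 0.3547] pot [ 0.6028 -0.4303] jar [ 0.7055 -0.0474]
```

View pics/b.png

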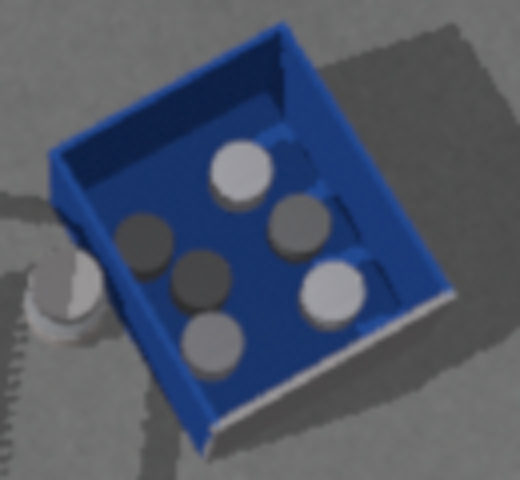

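The bin crop shows the white rim running from px (323.2, 186.2) to (383.2, 153.2), with the jar standing right beside the bin. Now I'll write the move helper and compute the pre-grasp.

```bash
cat >> h.py <<'E'
G=0.0188
def toolR(yaw,lean):
    y,l=np.radians([yaw,lean]); rx=np.array([np.cos(y),np.sin(y),0]); ry=np.array([-np.sin(y),np.cos(y),0]); up=np.array([0,0,1.])
    z=rx*np.sin(l)-up*np.cos(l); Y=-ry; return np.c_[np.cross(Y,z),Y,z]
def goto(g,yaw,lean,s=None):
    s=s or bot.read_state(); R0=Ro.from_euler('xyz',s["eef_rot"],degrees=True); R1=Ro.from_matrix(toolR(yaw,lean))
    p=np.array(g)+G*toolR(yaw,lean)[:,2]
    rv=(R0.inv()*R1).as_rotvec(degrees=True); t=R0.inv().apply(p-s["tool_pos"])
    print("rel",rv.round(1).tolist(),t.round(4).tolist())
def now():
    s=bot.read_state();R=Ro.from_euler('xyz',s["eef_rot"],degrees=True).as_matrix();z=R[:,2]
    g=s["tool_pos"]-G*z; print("t",round(s["time"],2),"grasp",g.round(4),"yaw",np.degrees(np.arctan2(-R[0,1]*-1*-1 if 0 else R[0,1]*1,-R[1,1])).round(2),"lean",np.degrees(np.arctan2(np.hypot(z[0],z[1]),-z[2])).round(2),"open",round(s["opening"]*94,1),"F",s["wrist_force"].round(1)); return s,g,R
E
python3 - <<'E'
from h import *
a,b=[onz("top",p,.105) for p in [(323.25,186.25),(383.25,153.25)]]
v=a-b; print("bin",a[:2],b[:2],np.linalg.norm(v),"mid",(a+b)[:2]/2,"yaw",np.degrees(np.arctan2(v[1],v[0]))-90)
now()
z=toolR(68,35)[:,2]; g=np.array([.4795,-.0714,.06]); goto(g-.12*z,68,35)
E
```

```text
bin [ 0.60749131 -0.12462006] [ 0.68488651 -0.27412207] 0.16834746064584358 mid [ 0.64618891 -0.19937106] yaw 27.370000984860383
t 0.1 grasp [ 0.2748 -0.5885  0.2235] yaw 25.02 lean 0.09 open 94.2 F [ 0.8 -0.4  0.6]
rel [13.0, 33.3, -41.6] [0.3618, -0.3422, 0.0623]
```

Request:
step_arm:
  targets: [13,33.3,-41.6,0.362,-0.342,0.062,1,13,33.3,-41.6,0.362,-0.342,0.062,1,13,33.3,-41.6,0.362,-0.342,0.062,1,13,33.3,-41.6,0.362,-0.342,0.062,1,13,33.3,-41.6,0.362,-0.342,0.062,1,13,33.3,-41.6,0.362,-0.342,0.062,1,13,33.3,-41.6,0.362,-0.342,0.062,1,13,33.3,-41.6,0.362,-0.342,0.062,1]
  force: 40

```text
time: 0.77
tool_pos: [0.3964, -0.2814, 0.1635]
eef_rot: [179.8, -35.1, 68.1]
wrist_force: [0.8, 0.3, -0.9]
opening: 1.002
```

```bash
python3 - <<'E'
from h import *
now()
z=toolR(68,35)[:,2]; g=np.array([.4795,-.0714,.06]); goto(g-.12*z,68,35)
E
```

```text
t 0.77 grasp [ 0.3923 -0.2914  0.1789] yaw 68.0 lean 35.09 open 94.2 F [ 0.8  0.3 -0.9]
rel [0.1, -0.1, 0.1] [0.1254, -0.0017, 0.1133]
```

Request:
step_arm:
  targets: [0,0,0,0.125,-0.002,0.113,1,0,0,0,0.125,-0.002,0.113,1,0,0,0,0.125,-0.002,0.113,1,0,0,0,0.125,-0.002,0.113,1,0,0,0,0.125,-0.002,0.113,1,0,0,0,0.125,-0.002,0.113,1]

```text
time: 1.27
tool_pos: [0.4575, -0.1227, 0.1433]
eef_rot: [180.0, -35.0, 68.3]
wrist_force: [0.2, -0.3, -0.3]
opening: 1.001
```

```bash
python3 - <<'E'
from h import *
s,g,R=now()
import json
P=bot.camera_params("wrist");im=bot.snapshot("wrist");cv2.imwrite("pics/w1.png",im)
json.dump({k:np.array(v).tolist() for k,v in P.items()},open("w1.json","w"))
g=np.array([.4795,-.0714,.06]);print("proj handle",proj("wrist",g,P),"jawmid",proj("wrist",[.4795+.0487,-.0714+.1205,.02],P),"cam",np.array(P["extrinsics"])[:3,3])
E
```

```text
t 1.27 grasp [ 0.4535 -0.1327  0.1587] yaw 68.27 lean 35.02 open 94.1 F [ 0.2 -0.3 -0.3]
proj handle [279.79106262 211.08170036] jawmid [280.16769713 119.65611292] cam [ 0.44395279 -0.15827795  0.33538921]
```

View pics/w1.png

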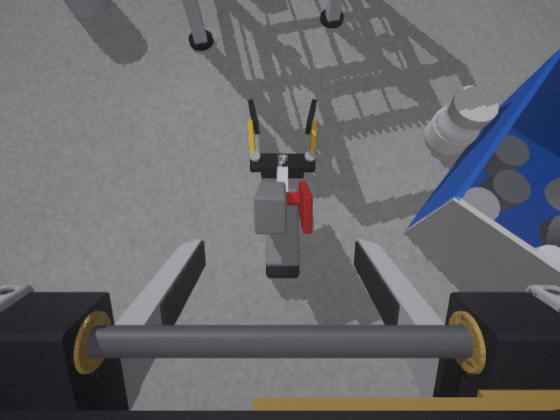

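The wrist view shows the reacher directly ahead: pivots at (254,156) and (312,156), housing end at (267–299, 270), handle and trigger spanning columns 254–312, rack feet at (200,41) and (332,18), and the bin at right.

```bash
python3 - <<'E'
from h import *
import json;np.set_printoptions(precision=4,suppress=True)
P=json.load(open("w1.json"));im=cv2.imread("pics/w1.png");H=cv2.cvtColor(im,cv2.COLOR_BGR2HSV)
def bl(lo,hi,mn):
    m=cv2.inRange(H,lo,hi);n,l,st,c=cv2.connectedComponentsWithStats(m)
    return [(st[i].tolist(),c[i]) for i in range(1,n) if st[i,4]>mn]
Y=[b for b in bl((17,150,80),(28,255,255),60) if b[0][1]<200]; print(Y)
print("red",bl((0,190,90),(4,255,255),60))
W=lambda uv,z:onz("wrist",uv,z,P)[:2]
jl,jr=[W(b[1],.03) for b in sorted(Y,key=lambda b:b[0][0])[:2]]; mid=(jl+jr)/2
p1,p2=W((254,156),.036),W((312,156),.036); pm=(p1+p2)/2
e1,e2=W((267,267),.026),W((299,267),.026); em=(e1+e2)/2; print("widths",np.linalg.norm(p1-p2),np.linalg.norm(e1-e2))
d=p2-p1; print("yaw from pivots",np.degrees(np.arctan2(d[1],d[0]))+90); d=jr-jl; print("yaw jaws",np.degrees(np.arctan2(d[1],d[0]))+90)
d=pm-em; print("yaw axis",np.degrees(np.arctan2(d[1],d[0])),np.linalg.norm(d)); u=d/np.linalg.norm(d)
print("origin from pivots",pm-.075*u,"from end",em+.06*u)
# handle top (z .085): corners grey left top edge
print("handle top row",[W(p,.085) for p in [(255,233),(312,233),(258,183),(302,183)]])
E
```

```text
[([248, 120, 7, 32, 137], array([250.7591, 135.073 ])), ([310, 121, 7, 31, 142], array([313.169 , 135.2676]))]
red []
widths 0.06341899401596965 0.03190289011353503
yaw from pivots 68.32238798228241
yaw jaws 68.12322689472082
yaw axis 68.10986292653352 0.1191153471461817
origin from pivots [ 0.4815 -0.0756] from end [ 0.4874 -0.0609]
handle top row [array([ 0.4498, -0.0896]), array([ 0.4941, -0.1073]), array([ 0.4681, -0.0478]), array([ 0.5043, -0.0622])]
```

```bash
python3 - <<'E'
from h import *
import json;np.set_printoptions(precision=4,suppress=True)
P=json.load(open("w1.json"));im=cv2.imread("pics/w1.png")
u=np.array([np.cos(np.radians(68.2)),np.sin(np.radians(68.2))]);o=np.array([.4815,-.0756]);n=np.array([-u[1],u[0]])
L=lambda X:(np.round([ (X[:2]-o)@u,(X[:2]-o)@n,X[2] if len(X)>2 else 0],4))
for nm,w,s,t in (("pivR",(312,156),(284,224),(278.75,221.25)),("pivL",(254,156),(262.5,215.5),(270,243.75))):
    for a,b,c in (("side",s,0),("top",t,0)):
        X,r=tri("wrist",w,a,b,P); print(nm,a,L(X),r)
for nm,uv,zs in (("tipL",(251,100),(.006,.034)),("tipR",(314,100),(.006,.034)),("forkfront",(283,153),(.0,.035)),("forkrear",(283,172),(.035,)),("buttTop",(283,266),(.026,)),("buttBot",(283,278),(0.,)),("handle rear",(270,233),(.0655,.085))):
    print(nm,[L(onz("wrist",uv,z,P)) for z in zs])
cv2.imwrite("pics/c.png",cv2.resize(im[90:290,230:335],None,fx=3,fy=3,interpolation=2))
E
```

```text
pivR side [ 0.0787 -0.0324  0.0278] 0.0016967424087959567
pivR top [ 0.0779 -0.03    0.0305] 0.004951688153397826
pivL side [0.0793 0.031  0.0308] 0.0033801742380174644
pivL top [0.0793 0.033  0.0276] 0.0014253982106925945
tipL [array([0.1728, 0.0405, 0.006 ]), array([0.1504, 0.0374, 0.034 ])]
tipR [array([ 0.173 , -0.0407,  0.006 ]), array([ 0.1506, -0.0369,  0.034 ])]
forkfront [array([ 0.099 , -0.0006,  0.    ]), array([ 0.0792, -0.0001,  0.035 ])]
forkrear [array([ 0.0561, -0.0001,  0.035 ])]
buttTop [array([-0.0432,  0.0001,  0.026 ])]
buttBot [array([-0.0519, -0.0002,  0.    ])]
handle rear [array([-0.0196,  0.0122,  0.0655]), array([-0.0248,  0.0117,  0.085 ])]
```

View pics/c.png

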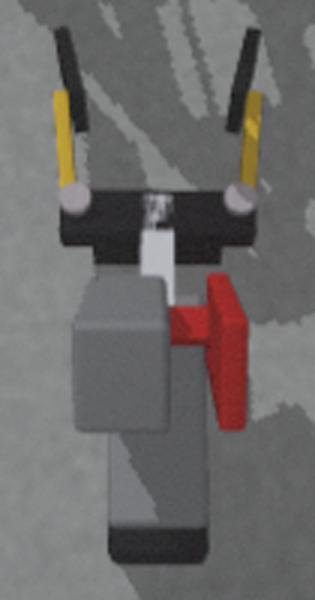

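```bash
python3 - <<'E'
from h import *
goto([.483,-.0719,.06],68.2,35)
E
```

```text
rel [0.1, 0.1, -0.1] [0.001, 0.0034, 0.1207]
```

Request:
step_arm:
  targets: [0,0,0,0.001,0.003,0.121,1,0,0,0,0.001,0.003,0.121,1,0,0,0,0.001,0.003,0.121,1,0,0,0,0.001,0.003,0.121,1,0,0,0,0.001,0.003,0.121,1,0,0,0,0.001,0.003,0.121,0.5,0,0,0,0.001,0.003,0.121,0.5,0,0,0,0.001,0.003,0.121,0.5]
  force: 40

```text
time: 1.98
tool_pos: [0.4877, -0.0643, 0.0457]
eef_rot: [179.7, -34.8, 68.0]
wrist_force: [0.5, -0.5, -0.2]
opening: 0.827
```

```bash
python3 - <<'E'
from h import *
now()
E
```

```text
t 1.98 grasp [ 0.4836 -0.0742  0.0611] yaw 67.81 lean 34.82 open 77.8 F [ 0.5 -0.5 -0.2]
```

Request:
step_arm:
  targets: [0,0,0,0,0,0,0.5,0,0,0,0,0,0,0.5,0,0,0,0,0,0,0.5,0,0,0,0,0,0,0.5,0,0,0,0,0,0,0.5,0,0,0,0,0,0,0.5]

```text
time: 2.48
tool_pos: [0.4853, -0.0611, 0.045]
eef_rot: [-179.9, -35.0, 68.0]
wrist_force: [-5.0, -2.0, 7.2]
opening: 0.502
```

```bash
python3 - <<'E'
from h import *
now()
E
```

```text
t 2.48 grasp [ 0.4813 -0.0711  0.0604] yaw 68.05 lean 34.98 open 47.2 F [-5.  -2.   7.2]
```

```bash
python3 - <<'E'
from h import *
g=[.540,.019,.066]
goto([.4813,-.0711,.067],68.05,35); goto(g,81,35)
E
```

```text
rel [-0.0, 0.0, -0.0] [0.0038, -0.0, -0.0054]
rel [7.4, 0.0, -10.6] [0.0895, 0.0183, 0.0557]
```

Request:
step_arm:
  targets: [0,0,0,0.002,0,-0.003,0.5,0,0,0,0.004,0,-0.0055,0.5,2.5,0,-3.5,0.03,0.006,0.016,0.5,5,0,-7,0.06,0.012,0.037,0.5,7.4,0,-10.6,0.0895,0.0183,0.0557,0.5,7.4,0,-10.6,0.0895,0.0183,0.0557,0.5,7.4,0,-10.6,0.0895,0.0183,0.0557,0.5]

```text
time: 3.07
tool_pos: [0.545, 0.0321, 0.0509]
eef_rot: [179.7, -35.0, 81.4]
wrist_force: [-0.1, -0.5, -2.9]
opening: 0.503
```

```bash
python3 - <<'E'
from h import *
import json
now()
P=bot.camera_params("wrist");im=bot.snapshot("wrist");cv2.imwrite("pics/w2.png",im)
json.dump({k:np.array(v).tolist() for k,v in P.items()},open("w2.json","w"))
s=bot.snapshot("side");cv2.imwrite("pics/s2.png",s)
a=cv2.resize(im[0:300,140:460],(640,600),interpolation=2)
cv2.imwrite("pics/w2z.png",a)
E
```

```text
t 3.07 grasp [0.5433 0.0214 0.0663] yaw 81.2 lean 34.97 open 47.3 F [-0.1 -0.5 -2.9]
```

View pics/w2z.png

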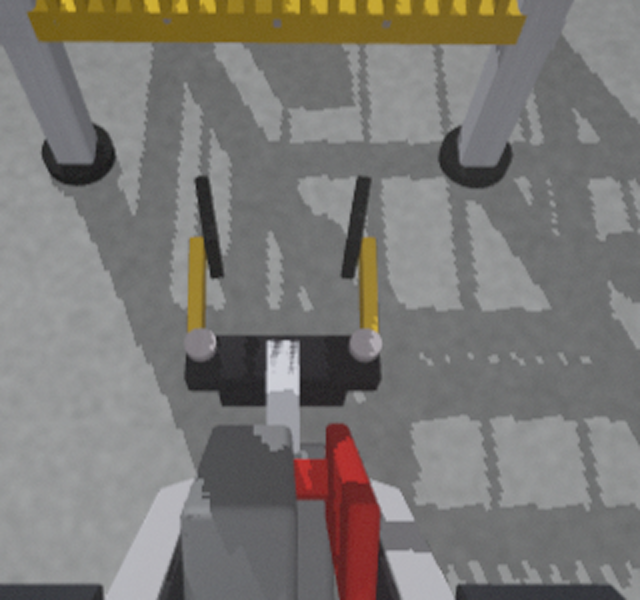

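```bash
python3 - <<'E'
from h import *
import json;np.set_printoptions(precision=4,suppress=True)
P=json.load(open("w2.json"))
im=cv2.imread("pics/w2.png");H=cv2.cvtColor(im,cv2.COLOR_BGR2HSV);m=cv2.inRange(H,(17,150,80),(28,255,255))
cols=np.arange(170,390,4);rows=[np.where(m[:40,c])[0].max() for c in cols if m[:40,c].any()];cc=[c for c in cols if m[:40,c].any()]
k=np.polyfit(cc,rows,1);print("rms",np.std(np.polyval(k,cc)-rows))
a,b=[onz("wrist",(c,np.polyval(k,c)+.5),.068,P)[:2] for c in (156,399)]
v=a-b;th=np.degrees(np.arctan2(v[1],v[0]))-90;mid=(a+b)/2;print("bar",a,b,np.linalg.norm(v),"yaw",th,"mid",mid)
f1,f2=[onz("wrist",p,.0,P)[:2] for p in [(179,81),(378,81)]];print("feet",f1,f2,np.linalg.norm(f1-f2),(f1+f2)/2)
t1,t2=[onz("wrist",p,.034+.006,P)[:2] for p in [(241.5,89),(321,89)]];print("tips",t1,t2,np.linalg.norm(t1-t2),(t1+t2)/2)
p1,p2=[onz("wrist",(x/2+140,y/2),.029+.006,P)[:2] for x,y in [(200,344),(365,344)]];print("piv",p1,p2,(p1+p2)/2)
d=(t1+t2-p1-p2)/2;print("reacher yaw",np.degrees(np.arctan2(d[1],d[0])))
r=np.array([np.cos(np.radians(th)),np.sin(np.radians(th))]);n=np.array([-r[1],r[0]])
for nm,X in (("body",onz("top",(151,206.8),.03)),("junction",onz("top",(144,206.5),.042)),("hook",onz("top",(141.4,206.2),.042)),("side",tri("top",(151,206.8),"side",(297.6,143))[0])):
    w=X[:2]-mid;print(nm,X,"rack x",w@r-.105,"y",w@n)
E
```

```text
rms 0.3326557457872923
bar [0.4798 0.2194] [0.6627 0.1904] 0.18527007894090142 yaw 81.01466837897334 mid [0.5713 0.2049]
feet [0.4769 0.2227] [0.6687 0.1939] 0.19392760887818122 [0.5728 0.2083]
tips [0.5364 0.1697] [0.5997 0.1601] 0.06405330062290843 [0.5681 0.1649]
piv [0.5267 0.0989] [0.5874 0.0897] [0.557  0.0943]
reacher yaw 81.12319762003834
body [0.5836 0.3131 0.03  ] rack x 0.0038349292041919836 y 0.0047252777841020974
junction [0.5828 0.3277 0.042 ] rack x 0.01807339064205693 y 0.00779124019361443
hook [0.5838 0.3343 0.042 ] rack x 0.0247916449633704 y 0.007858408277252862
side [0.5853 0.3143 0.0265] rack x 0.005212386837077934 y 0.0032140883338989817
```

Viewed 7 so far. The reacher hangs level and straight at yaw 81°, in front of the rack gap, with feet at zoom (78,160) and (476,160). The cup is hidden behind the tray front but was measured at rack (0, +5 mm). Driving in straight.

```bash
python3 - <<'E'
from h import *
goto([.5636,.1768,.0635],82,35)
E
```

```text
rel [0.7, 0.1, -0.9] [0.1308, -0.0034, 0.0932]
```

Request:
step_arm:
  targets: [0.4,0.1,-0.5,0.016,-0.0004,0.011,0.5,0.7,0.1,-0.9,0.033,-0.0008,0.023,0.5,0.7,0.1,-0.9,0.049,-0.0012,0.035,0.5,0.7,0.1,-0.9,0.065,-0.0017,0.047,0.5,0.7,0.1,-0.9,0.082,-0.002,0.058,0.5,0.7,0.1,-0.9,0.098,-0.0025,0.07,0.5,0.7,0.1,-0.9,0.115,-0.003,0.082,0.5,0.7,0.1,-0.9,0.131,-0.0034,0.0932,0.5]

```text
time: 3.83
tool_pos: [0.5652, 0.1866, 0.0482]
eef_rot: [-179.9, -34.9, 81.8]
wrist_force: [-0.8, -0.6, -2.4]
opening: 0.5
```

```bash
python3 - <<'E'
from h import *
import json
now();goto([.5636,.1768,.0635],82,35)
P=bot.camera_params("wrist");im=bot.snapshot("wrist");cv2.imwrite("pics/w3.png",im)
json.dump({k:np.array(v).tolist() for k,v in P.items()},open("w3.json","w"))
t=bot.snapshot("top");cv2.imwrite("pics/t3.png",t);s=bot.snapshot("side");cv2.imwrite("pics/s3.png",s)
k=lambda a:cv2.resize(a,(400,300),interpolation=2)
cv2.imwrite("pics/w3z.png",np.vstack([np.hstack([k(im),k(t[165:255,90:210])]),np.hstack([k(s[100:220,230:390]),k(s[115:175,260:340])])]))
E
```

```text
t 3.83 grasp [0.5637 0.1759 0.0636] yaw 81.82 lean 34.94 open 47.0 F [-0.8 -0.6 -2.4]
rel [0.1, 0.1, -0.2] [0.0007, -0.0002, 0.0006]
```

View pics/w3z.png

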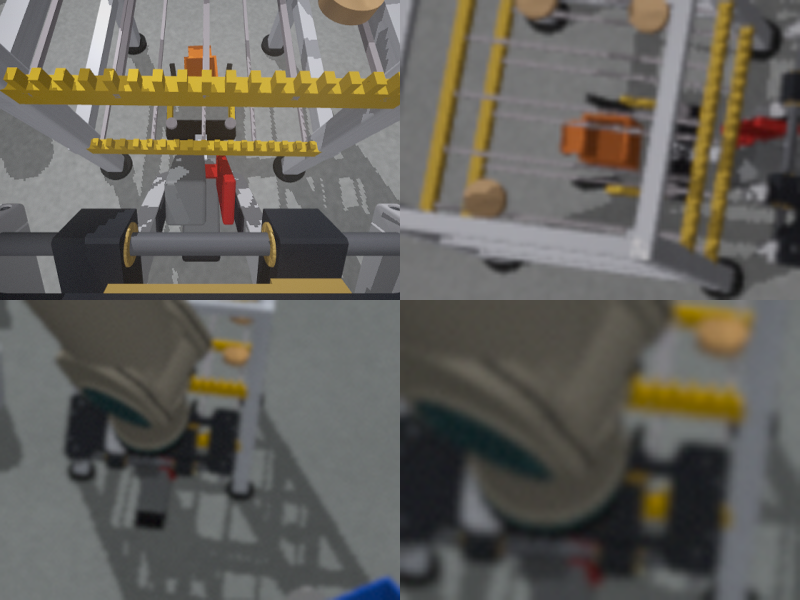

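The cup (zoom top tile, body at 578–640, 115–165) sits centred between the jaws (102 and 185). Squeeze.

Request:
step_arm:
  targets: [0,0,0,0,0,0,0.46,0,0,0,0,0,0,0.43,0,0,0,0,0,0,0.4,0,0,0,0,0,0,0.35,0,0,0,0,0,0,0.3,0,0,0,0,0,0,0.3,0,0,0,0,0,0,0.3,0,0,0,0,0,0,0.3]
  force: 40

```text
time: 4.65
tool_pos: [0.5655, 0.188, 0.0488]
eef_rot: [180.0, -35.0, 82.0]
wrist_force: [0.2, 0.0, -2.4]
opening: 0.425
```

```bash
python3 - <<'E'
from h import *
s,g,R=now();goto([g[0]-.17*np.cos(np.radians(81.5)),g[1]-.17*np.sin(np.radians(81.5)),.069],81.8,35)
goto([g[0],g[1],.069],81.8,35)
E
```

```text
t 4.65 grasp [0.564  0.1773 0.0642] yaw 82.02 lean 35.01 open 39.9 F [ 0.2  0.  -2.4]
rel [-0.1, -0.0, 0.2] [-0.1365, -0.0015, -0.1015]
rel [-0.1, -0.0, 0.2] [0.0028, 0.0, -0.0039]
```

Request:
step_arm:
  targets: [0,0,0,0.0014,0,-0.002,0.3,0,0,0,0.0028,0,-0.004,0.3,0,0,0,0.0028,0,-0.004,0.3,0,0,0,-0.01,0,-0.013,0.3,0,0,0,-0.025,0,-0.023,0.3,0,0,0,-0.04,-0.0002,-0.034,0.3,0,0,0,-0.055,-0.0004,-0.045,0.3,0,0,0,-0.07,-0.0006,-0.056,0.3]

```text
time: 5.32
tool_pos: [0.5524, 0.0988, 0.0547]
eef_rot: [179.9, -35.0, 82.1]
wrist_force: [0.9, -0.9, -2.8]
opening: 0.425
```

```bash
python3 - <<'E'
from h import *
s,g,R=now();goto([g[0]-.12*np.cos(np.radians(81.5)),g[1]-.12*np.sin(np.radians(81.5)),.071],81.8,35)
t=bot.snapshot("top")
m=cv2.inRange(cv2.cvtColor(t,cv2.COLOR_BGR2HSV),(5,190,100),(14,255,255));n,l,st,c=cv2.connectedComponentsWithStats(m)
for i in range(1,n):
    if st[i,4]>12:print(st[i],c[i],onz("top",c[i],.045),proj("top",[g[0]+.0186,g[1]+.1287,.045]))
E
```

```text
t 5.32 grasp [0.5509 0.0881 0.07  ] yaw 82.04 lean 35.01 open 40.0 F [ 0.9 -0.9 -2.8]
rel [-0.1, -0.0, 0.2] [-0.0977, -0.0011, -0.0696]
[190 203   4  13  23] [191.17391304 208.60869565] [0.57305519 0.20690277 0.045     ] [187.27139525 210.1025847 ]
[183 209   3   7  15] [183.86666667 211.6       ] [0.56596492 0.22542359 0.045     ] [187.27139525 210.1025847 ]
```

Request:
step_arm:
  targets: [0,0,0,-0.016,0,-0.011,0.3,0,0,0,-0.032,-0.0003,-0.022,0.3,0,0,0,-0.048,-0.0005,-0.034,0.3,0,0,0,-0.065,-0.0007,-0.046,0.3,0,0,0,-0.08,-0.001,-0.064,0.3,0,0,0,-0.085,-0.001,-0.084,0.3,0,0,0,-0.085,-0.001,-0.1,0.3,0,0,0,-0.085,-0.001,-0.1,0.3]

```text
time: 6.03
tool_pos: [0.5357, -0.0292, 0.089]
eef_rot: [179.7, -34.9, 82.0]
wrist_force: [0.7, -0.0, -3.8]
opening: 0.427
```

```bash
python3 - <<'E'
from h import *
import json
now()
P=bot.camera_params("wrist");im=bot.snapshot("wrist");cv2.imwrite("pics/w4.png",im)
json.dump({k:np.array(v).tolist() for k,v in P.items()},open("w4.json","w"))
t=bot.snapshot("top");cv2.imwrite("pics/t4.png",t);s=bot.snapshot("side");cv2.imwrite("pics/s4.png",s)
k=lambda a:cv2.resize(a,(400,300),interpolation=2)
cv2.imwrite("pics/w4z.png",np.vstack([np.hstack([k(im),k(t[165:255,190:310])]),np.hstack([k(s[120:240,230:390]),k(im[40:190,180:380])])]))
E
```

```text
t 6.03 grasp [ 0.5341 -0.0398  0.1045] yaw 81.81 lean 34.85 open 40.2 F [ 0.7 -0.  -3.8]
```

View pics/w4z.png

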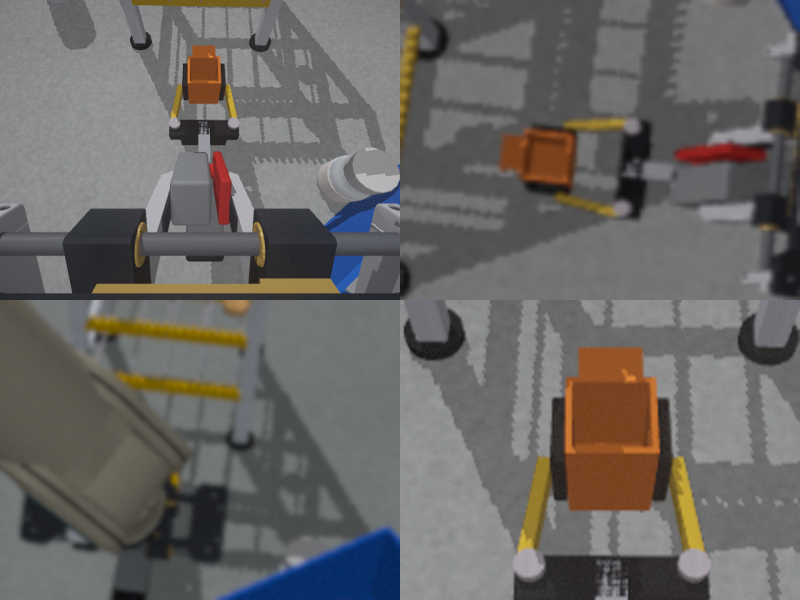

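The cup is held squarely and upright in the jaws, well in front of the rack (tile 4 shows top rim 563–658 and the hook pointing ahead). Next: lift above rim level, swing to a standoff in front of the white wall.

```bash
python3 - <<'E'
from h import *
s,g,R=now();print(s["q"].round(0))
goto([.485,-.17,.185],54,35);goto([.4525,-.299,.185],27.4,35)
# hook location in reacher frame from w4
import json;P=json.load(open("w4.json"));y=np.radians(81.8);u=np.array([np.cos(y),np.sin(y)]);n=np.array([-u[1],u[0]])
px=lambda X,Y:((X-400)/2+180,(Y-300)/2+40)
for nm,p,z in (("front edge",px(611,450),.0823),("back edge",px(611,378),.0823),("hook end",px(611,348),.0823),("cupL",px(563,450),.0823),("cupR",px(658,450),.0823),("pivL",px(528,563),.029+.0435),("pivR",px(694,563),.029+.0435),("bottom",px(611,509),.0403)):
    w=onz("wrist",p,z,P)[:2]-g[:2];print(nm,(w@u).round(4),(w@n).round(4))
E
```

```text
t 6.18 grasp [ 0.5322 -0.0356  0.1029] yaw 82.1 lean 35.04 open 40.1 F [-0.8  0.6 -4.1]
[ 41.  47. -29. 109. -22.  37.  30.]
rel [-16.1, -0.1, 23.0] [-0.0682, -0.0232, -0.1481]
rel [-31.4, -0.1, 44.8] [-0.1791, -0.0339, -0.2259]
front edge 0.1137 -0.0081
back edge 0.1477 -0.0083
hook end 0.1628 -0.0084
cupL 0.1136 0.0102
cupR 0.1138 -0.0261
pivL 0.0708 0.0229
pivR 0.071 -0.0391
bottom 0.1132 -0.0092
```

Request:
step_arm:
  targets: [0,0,0,0.01,0,-0.03,0.3,0,0,0,0.01,0,-0.06,0.3,-4,0,5.7,-0.01,-0.006,-0.085,0.3,-8,0,11.5,-0.03,-0.012,-0.105,0.3,-12,0,17,-0.05,-0.018,-0.125,0.3,-16.1,0,23,-0.0682,-0.0232,-0.148,0.3,-20,0,28.5,-0.096,-0.026,-0.168,0.3,-24,0,34,-0.124,-0.029,-0.187,0.3]

```text
time: 6.85
tool_pos: [0.4755, -0.2287, 0.1694]
eef_rot: [179.9, -35.1, 40.3]
wrist_force: [-0.1, 0.3, -3.1]
opening: 0.429
```

```bash
python3 - <<'E'
from h import *
s,g,R=now();goto([.4525,-.299,.185],27.4,35)
E
```

```text
t 6.85 grasp [ 0.4672 -0.2357  0.1848] yaw 40.2 lean 35.08 open 40.3 F [-0.1  0.3 -3.1]
rel [-7.3, -0.1, 10.5] [-0.0428, 0.0412, -0.0302]
```

Request:
step_arm:
  targets: [-2.5,0,3.5,-0.014,0.014,-0.01,0.3,-5,0,7,-0.028,0.027,-0.02,0.3,-7.3,0,10.5,-0.0428,0.0412,-0.03,0.3,-7.3,0,10.5,-0.0428,0.0412,-0.03,0.3,-7.3,0,10.5,-0.0428,0.0412,-0.03,0.3,-7.3,0,10.5,-0.0428,0.0412,-0.03,0.3]

```text
time: 7.35
tool_pos: [0.4634, -0.2916, 0.1693]
eef_rot: [-180.0, -35.2, 27.8]
wrist_force: [0.1, -0.7, -2.8]
opening: 0.427
```

```bash
python3 - <<'E'
from h import *
import json
s,g,R=now()
P=bot.camera_params("wrist");im=bot.snapshot("wrist");cv2.imwrite("pics/w5.png",im)
now()
json.dump(dict({k:np.array(v).tolist() for k,v in P.items()},g=g.tolist()),open("w5.json","w"))
cv2.imwrite("pics/w5z.png",cv2.resize(im[:200,100:460],None,fx=2.2,fy=2.2,interpolation=2))
E
```

```text
t 7.35 grasp [ 0.4539 -0.2967  0.1847] yaw 27.85 lean 35.17 open 40.1 F [ 0.1 -0.7 -2.8]
t 7.4 grasp [ 0.4541 -0.2967  0.1848] yaw 27.86 lean 35.17 open 40.2 F [-0.8 -0.  -3.4]
```

View pics/w5z.png

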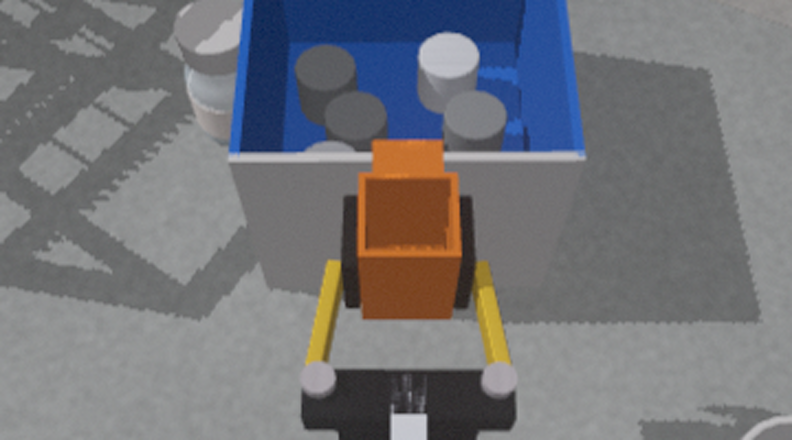

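```bash
python3 - <<'E'
from h import *
import json;np.set_printoptions(precision=4,suppress=True)
P=json.load(open("w5.json"));g=np.array(P["g"]);px=lambda X,Y:(X/2.2+100-.3,Y/2.2-.3)
W=lambda X,Y,z:onz("wrist",px(X,Y),z,P)[:2]
a,b=W(231,155.5,.105),W(585,157,.105);v=a-b;th=np.degrees(np.arctan2(v[1],v[0]))-90;mid=(a+b)/2
print("rim",a,b,np.linalg.norm(v),"yaw",th,"mid",mid)
y=np.radians(th);u=np.array([np.cos(y),np.sin(y)]);n=np.array([-u[1],u[0]])
for nm,q in (("front L",W(359,254,.1626)),("front R",W(461,254,.1626)),("back L",W(364,176,.1626)),("back R",W(456,176,.1626)),("hook end",W(408,142,.1626)),("bottom",W(408,318,.1206))):
    w=q-mid;print(nm,"bin x",w@u,"y",w@n,"from grasp",(q-g[:2])@u)
E
```

```text
rim [ 0.6095 -0.1271] [ 0.6875 -0.2763] 0.1683800780853007 yaw 27.58936623950862 mid [ 0.6485 -0.2017]
front L bin x -0.09766960307610409 y 0.01826584850375464 from grasp 0.11879996503833623
front R bin x -0.09748613519015285 y -0.017210023130360505 from grasp 0.11898343292428748
back L bin x -0.06391841933267284 y 0.017196711914326104 from grasp 0.1525511487817675
back R bin x -0.06374074630599007 y -0.016321746713004154 from grasp 0.15272882180845024
hook end bin x -0.04809773570212823 y 0.0011404055976310806 from grasp 0.16837183241231207
bottom bin x -0.09756251707897672 y 0.0004398381806782273 from grasp 0.11890705103546362
```

The rim spans zoom (231,155)–(585,157), with the cup at 359–461 and its hook end at row 142. All sizes agree with the given values. Hook needs +57 mm along the bin's x. I'll move to just above the rim and re-measure there.

```bash
python3 - <<'E'
from h import *
s,g,R=now();u=np.array([np.cos(np.radians(27.6)),np.sin(np.radians(27.6))])
goto([*(g[:2]+.057*u),.1512],27.6,35)
E
```

```text
t 7.4 grasp [ 0.4541 -0.2967  0.1848] yaw 27.86 lean 35.17 open 40.2 F [-0.8 -0.  -3.4]
rel [-0.2, -0.2, 0.2] [0.0272, 0.0003, 0.0603]
```

Request:
step_arm:
  targets: [0,0,0,0.008,0,0.011,0.3,0,0,0.2,0.018,0,0.023,0.3,0,0,0.2,0.026,0,0.035,0.3,0,0,0.2,0.0272,0.0003,0.048,0.3,-0.2,-0.2,0.2,0.0272,0.0003,0.0603,0.3,-0.2,-0.2,0.2,0.0272,0.0003,0.0603,0.3,-0.2,-0.2,0.2,0.0272,0.0003,0.0603,0.3]

```text
time: 7.98
tool_pos: [0.5144, -0.2658, 0.1356]
eef_rot: [180.0, -35.0, 27.5]
wrist_force: [0.8, -0.2, -3.0]
opening: 0.426
```

```bash
python3 - <<'E'
from h import *
import json
s,g,R=now()
P=bot.camera_params("wrist");im=bot.snapshot("wrist");cv2.imwrite("pics/w6.png",im)
t=bot.snapshot("top");cv2.imwrite("pics/t6.png",t);sd=bot.snapshot("side");cv2.imwrite("pics/s6.png",sd)
json.dump(dict({k:np.array(v).tolist() for k,v in P.items()},g=g.tolist()),open("w6.json","w"))
A=cv2.resize(im[40:140,180:380],(800,400),interpolation=2)
B=np.hstack([cv2.resize(t[135:210,300:400],(400,300),interpolation=2)[:200],cv2.resize(sd[220:320,290:390],(400,400),interpolation=2)[:200]])
cv2.imwrite("pics/w6z.png",np.vstack([A,B]))
E
```

```text
t 7.98 grasp [ 0.5048 -0.2708  0.151 ] yaw 27.52 lean 34.96 open 40.0 F [ 0.8 -0.2 -3. ]
```

View pics/w6z.png

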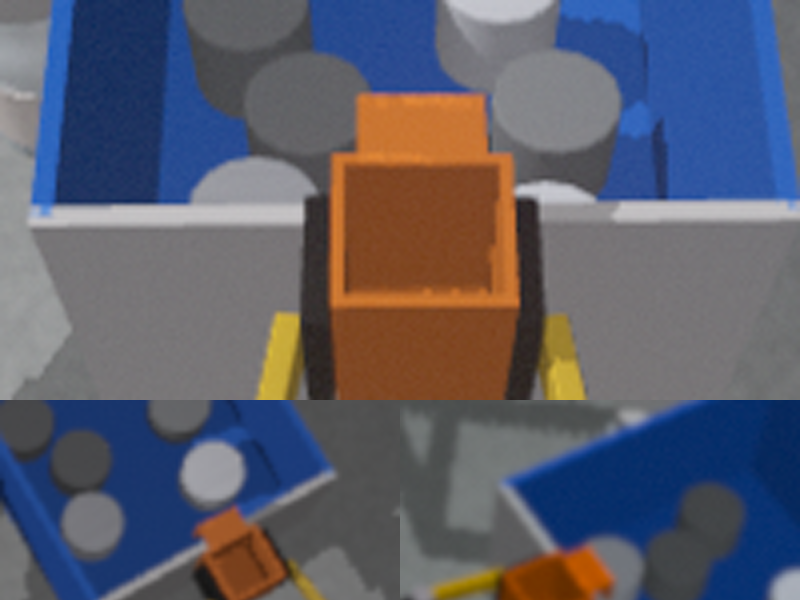

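```bash
python3 - <<'E'
from h import *
import json;np.set_printoptions(precision=4,suppress=True)
P=json.load(open("w6.json"));g=np.array(P["g"]);px=lambda X,Y:(X/4+180-.4,Y/4+40-.4)
W=lambda X,Y,z:onz("wrist",px(X,Y),z,P)[:2]
a,b=W(33,213.5,.105),W(798,211,.105);v=a-b;th=np.degrees(np.arctan2(v[1],v[0]))-90;mid=(a+b)/2
print("rim",a,b,np.linalg.norm(v),"yaw",th,"mid",mid)
y=np.radians(th);u=np.array([np.cos(y),np.sin(y)]);n=np.array([-u[1],u[0]])
print("rim edges x",[(W(33,r,.105)-mid)@u for r in (203.5,223.5)])
for nm,q in (("front L",W(331,305,.1288)),("front R",W(517,305,.1288)),("back L",W(333,154,.1288)),("back R",W(513,154,.1288)),("hook end",W(422,95,.1288)),("hookL",W(357,95,.1288)),("hookR",W(488,95,.1288))):
    w=q-mid;print(nm,"bin x",w@u,"y",w@n)
# top camera
pt=lambda X,Y:(X/4+300-.4,(Y-400)/4+135-.4)
T=lambda X,Y,z:onz("top",pt(X,Y),z)[:2]
m2=(T(98,597,.105)+T(334,472,.105))/2;d=T(98,597,.105)-T(334,472,.105);print("top rim",m2,np.linalg.norm(d))
for nm,q in (("hook far L",T(196,527,.1288)),("hook far R",T(235,509,.1288)),("bodyback L",T(203,560,.1288)),("bodybackR",T(254,524,.1288)),("front R",T(285,570,.1288)),("rimpt",T(270,506,.105)),("rimpt2",T(150,569,.105))):
    w=q-mid;print(nm,"bin x",w@u,"y",w@n)
E
```

```text
rim [ 0.609  -0.1267] [ 0.6876 -0.2756] 0.16838752451366734 yaw 27.83618160018719 mid [ 0.6483 -0.2012]
rim edges x [np.float64(0.0026890406984431195), np.float64(-0.002671634177857568)]
front L bin x -0.041384562492341445 y 0.0169649118068474
front R bin x -0.04153247976216187 y -0.01853100455142762
back L bin x -0.0055831404376044825 y 0.017017879279865603
back R bin x -0.005722466431440743 y -0.0190515961914003
hook end bin x 0.009330779621784299 y -0.000987372895379666
hookL bin x 0.009380396735084371 y 0.01229588157267463
hookR bin x 0.009280387697926634 y -0.014478055912082937
top rim [ 0.6499 -0.2004] 0.1641535254287636
hook far L bin x 0.00804859451334386 y 0.013922957004818094
hook far R bin x 0.006031628464647795 y -0.011857870780531814
bodyback L bin x -0.011316797664161847 y 0.020603314626564596
bodybackR bin x -0.007446907966975089 y -0.01693997037751014
front R bin x -0.04056960418418844 y -0.01843556488971521
rimpt bin x 0.0008844414479956732 y -0.03733219448623795
rimpt2 bin x 0.003162373309690037 y 0.045898384283893395
```

```bash
python3 - <<'E'
from h import *
import json;np.set_printoptions(precision=4,suppress=True)
P=json.load(open("w6.json"));y=np.radians(27.7);u=np.array([np.cos(y),np.sin(y)]);n=np.array([-u[1],u[0]]);mid=np.array([.6483,-.2012])
pw=lambda X,Y:(X/4+180-.4,Y/4+40-.4)
ps=lambda X,Y:((X-400)/4+290-.4,(Y-400)/4+220-.4)
pt=lambda X,Y:(X/4+300-.4,(Y-400)/4+135-.4)
def sh(nm,r):
    X,e=r;w=X[:2]-mid;print(nm,"bin",(w@u).round(4),(w@n).round(4),"z",X[2].round(4),"res",e.round(4))
sh("hookL w-s",tri("wrist",pw(357,95),"side",ps(590,548),P));sh("hookR w-s",tri("wrist",pw(488,95),"side",ps(612,585),P))
sh("hookL w-t",tri("wrist",pw(357,95),"top",pt(196,527),P));sh("hookR w-t",tri("wrist",pw(488,95),"top",pt(235,509),P))
sh("rimL w-s",tri("wrist",pw(33,213.5),"side",ps(503,483),P));sh("rimL w-t",tri("wrist",pw(33,213.5),"top",pt(98,597),P));sh("rimR w-t",tri("wrist",pw(798,211),"top",pt(334,472),P))
# saturated-orange mask extents in top
for f,nm in (("pics/t6.png","top"),("pics/s6.png","side")):
    m=cv2.inRange(cv2.cvtColor(cv2.imread(f),cv2.COLOR_BGR2HSV),(5,170,60),(16,255,255));m[:,:280]=0
    q=max(cv2.findContours(m,0,2)[0],key=cv2.contourArea);print(nm,cv2.minAreaRect(q),cv2.boundingRect(q))
E
```

```text
hookL w-s bin 0.0103 0.0116 z 0.1261 res 0.003
hookR w-s bin 0.0067 -0.0153 z 0.129 res 0.004
hookL w-t bin 0.0083 0.0132 z 0.1294 res 0.0019
hookR w-t bin 0.006 -0.0127 z 0.1315 res 0.0031
rimL w-s bin 0.0004 0.0844 z 0.1039 res 0.0006
rimL w-t bin 0.0025 0.0834 z 0.1036 res 0.004
rimR w-t bin -0.0 -0.0831 z 0.1052 res 0.0019
top ((359.308837890625, 173.5146942138672), (21.43732261657715, 16.806861877441406), 59.03623962402344) (350, 163, 22, 24)
side ((326.7000427246094, 267.1000061035156), (19.40000343322754, 28.20000457763672), 53.13010025024414) (315, 258, 28, 26)
```

```bash
python3 - <<'E'
from h import *
s,g,R=now();u=np.array([np.cos(np.radians(27.7)),np.sin(np.radians(27.7))])
goto([*(g[:2]+.001*u),.137],27.7,35);goto([*(g[:2]+.001*u),.130],27.7,35)
E
```

```text
t 8.13 grasp [ 0.5042 -0.2731  0.1517] yaw 27.34 lean 34.92 open 40.3 F [ 0.1  0.3 -3. ]
rel [0.3, 0.1, -0.2] [-0.0076, -0.0002, 0.0126]
rel [0.3, 0.1, -0.2] [-0.0116, -0.0002, 0.0184]
```

Request:
step_arm:
  targets: [0.2,0,-0.2,-0.002,0,0.004,0.3,0.2,0,-0.2,-0.004,0,0.008,0.3,0.2,0,-0.2,-0.0064,0,0.0126,0.3,0.2,0,-0.2,-0.0064,0,0.0126,0.3,0.2,0,-0.2,-0.0064,0,0.0126,0.3,0.2,0,-0.2,-0.0064,0,0.0126,0.3]

```text
time: 8.63
tool_pos: [0.5154, -0.2672, 0.1219]
eef_rot: [179.9, -34.9, 27.7]
wrist_force: [0.6, 0.1, -2.8]
opening: 0.43
```

```bash
python3 - <<'E'
from h import *
import json
s,g,R=now()
P=bot.camera_params("wrist");im=bot.snapshot("wrist");cv2.imwrite("pics/w7.png",im)
json.dump(dict({k:np.array(v).tolist() for k,v in P.items()},g=g.tolist()),open("w7.json","w"))
# orange mask rows & white rim rows at columns
H=cv2.cvtColor(im,cv2.COLOR_BGR2HSV);m=cv2.inRange(H,(5,150,60),(16,255,255));ys,xs=np.where(m);print("orange",xs.min(),xs.max(),ys.min(),ys.max())
for c in (215,225,230,345,355,365):
    col=im[60:130,c].astype(int).sum(1);print(c,[ (60+i) for i in range(70) if col[i]>480][:12])
now()
E
```

```text
t 8.63 grasp [ 0.5058 -0.2721  0.1373] yaw 27.61 lean 34.93 open 40.5 F [ 0.6  0.1 -2.8]
orange 262 309 64 144
215 [80, 81, 82, 83, 84]
225 [80, 81, 82, 83, 84]
230 [79, 80, 81, 82, 83, 84]
345 [80, 81, 82, 83]
355 [79, 80, 81, 82, 83]
365 [79, 80, 81, 82, 83]
t 8.68 grasp [ 0.5058 -0.2722  0.1374] yaw 27.61 lean 34.92 open 40.1 F [-0.   0.7 -2.9]
```

```bash
python3 - <<'E'
from h import *
import json
P=json.load(open("w7.json"));u=np.array([np.cos(np.radians(27.7)),np.sin(np.radians(27.7))])
r=[onz("wrist",(c,w),.105,P)[:2]@u for c,w in ((225,82),(355,81.3))];e=onz("wrist",(285,63.7),.1152,P)[:2]@u
print(r,e,"hook end - rim",e-np.mean(r),"want .009")
s,g,R=now();goto([*g[:2],.1295],27.7,35)
E
```

```text
[np.float64(0.47999960405993436), np.float64(0.4808024946033997)] 0.4894513362281147 hook end - rim 0.009050286896447657 want .009
t 8.68 grasp [ 0.5058 -0.2722  0.1374] yaw 27.61 lean 34.92 open 40.1 F [-0.   0.7 -2.9]
rel [0.1, 0.1, -0.0] [-0.0045, -0.0001, 0.0065]
```

Exactly centred over the rim with the lip already below it and no side force. Lower onto the rim.

Request:
step_arm:
  targets: [0,0,0,-0.0015,0,0.002,0.3,0,0,0,-0.003,0,0.0043,0.3,0,0,0,-0.0045,0,0.0065,0.3,0,0,0,-0.0045,0,0.0065,0.3,0,0,0,-0.0045,0,0.0065,0.3]

```text
time: 9.1
tool_pos: [0.5155, -0.2672, 0.114]
eef_rot: [179.9, -34.9, 27.7]
wrist_force: [-0.7, -0.1, -2.9]
opening: 0.425
```

```bash
python3 - <<'E'
from h import *
now()
E
```

```text
t 9.1 grasp [ 0.5059 -0.2722  0.1294] yaw 27.61 lean 34.93 open 40.0 F [-0.7 -0.1 -2.9]
```

Request:
step_arm:
  targets: [0,0,0,-0.0006,0,0.0008,0.3,0,0,0,-0.0009,0,0.0012,0.3,0,0,0,-0.0009,0,0.0012,0.3]

```text
time: 9.35
tool_pos: [0.5156, -0.2671, 0.1129]
eef_rot: [179.9, -35.0, 27.7]
wrist_force: [-2.4, 0.3, 0.0]
opening: 0.427
```

Request:
step_arm:
  targets: [0,0,0,-0.0006,0,0.0008,0.3,0,0,0,-0.0009,0,0.0012,0.3,0,0,0,-0.0009,0,0.0012,0.3]

```text
time: 9.6
tool_pos: [0.5156, -0.2671, 0.1113]
eef_rot: [179.9, -34.9, 27.7]
wrist_force: [-1.2, 0.5, 0.1]
opening: 0.427
```

Request:
step_arm:
  targets: [0,0,0,0,0,0,0.42,0,0,0,0,0,0,0.44,0,0,0,0,0,0,0.46,0,0,0,0,0,0,0.48,0,0,0,0,0,0,0.5,0,0,0,0,0,0,0.51,0,0,0,0,0,0,0.51,0,0,0,0,0,0,0.51]

```text
time: 10.27
tool_pos: [0.5153, -0.2672, 0.111]
eef_rot: [179.9, -34.9, 27.7]
wrist_force: [0.8, -0.8, -2.5]
opening: 0.51
```

```bash
python3 - <<'E'
from h import *
now()
im=bot.snapshot("wrist");cv2.imwrite("pics/w8.png",im);t=bot.snapshot("top");cv2.imwrite("pics/t8.png",t);sd=bot.snapshot("side")
A=cv2.resize(im[40:190,180:380],(800,600),interpolation=2)
A[400:,:300]=cv2.resize(t[140:200,310:400],(300,200),interpolation=2);A[400:,500:]=cv2.resize(sd[230:290,280:370],(300,200),interpolation=2)
cv2.imwrite("pics/w8z.png",A)
E
```

```text
t 10.27 grasp [ 0.5057 -0.2722  0.1264] yaw 27.62 lean 34.91 open 48.0 F [ 0.8 -0.8 -2.5]
```

View pics/w8z.png

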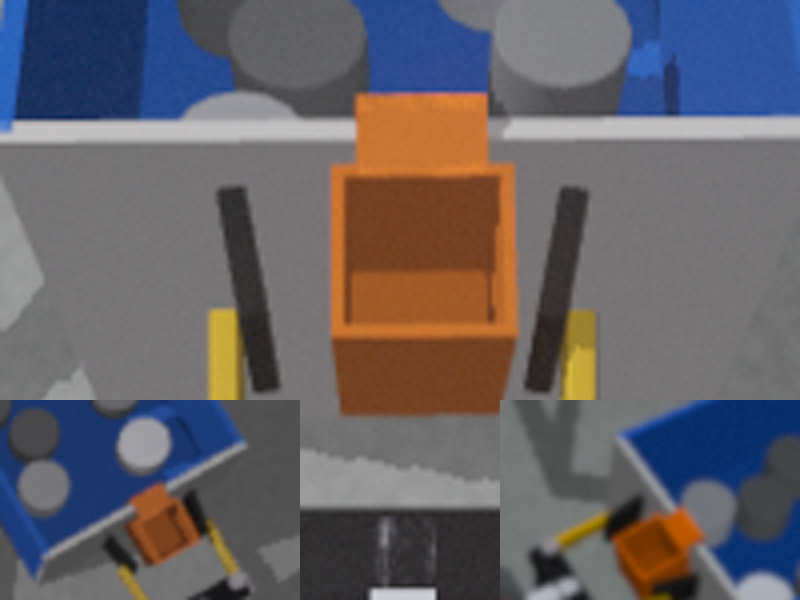

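The cup hangs by its hook over the rim (bar crosses the rim at 356–488), and the open pads at (218–280) and (527–588) are clear of it. Retreat straight back.

Request:
step_arm:
  targets: [0,0,0,-0.008,0,-0.006,0.51,0,0,0,-0.02,0,-0.014,0.51,0,0,0,-0.036,0,-0.025,0.51,0,0,0,-0.052,0,-0.0365,0.51,0,0,0,-0.067,0,-0.047,0.51,0,0,0,-0.082,0,-0.0573,0.51,0,0,0,-0.082,0,-0.0573,0.51,0,0,0,-0.082,0,-0.0573,0.51]

```text
time: 11.08
tool_pos: [0.4256, -0.3149, 0.111]
eef_rot: [179.9, -34.9, 27.5]
wrist_force: [0.3, -0.0, -2.2]
opening: 0.513
```

```bash
python3 - <<'E'
from h import *
import json
s,g,R=now();goto([*g[:2],.068],27.6,35)
P=bot.camera_params("wrist");im=bot.snapshot("wrist");cv2.imwrite("pics/w9.png",im)
m=cv2.inRange(cv2.cvtColor(im,cv2.COLOR_BGR2HSV),(5,150,60),(16,255,255));ys,xs=np.where(m);print("orange",xs.min(),xs.max(),ys.min(),ys.max())
E
```

```text
t 11.08 grasp [ 0.416  -0.3199  0.1264] yaw 27.46 lean 34.88 open 48.2 F [ 0.3 -0.  -2.2]
rel [0.2, 0.1, -0.1] [-0.0334, -0.0002, 0.0479]
orange 263 303 0 55
```

Request:
step_arm:
  targets: [0,0,0,-0.007,0,0.01,0.51,0,0,0,-0.014,0,0.02,0.51,0,0,0,-0.021,0,0.03,0.51,0,0,0,-0.028,0,0.04,0.51,0,0,0,-0.0334,0,0.0479,0.51,0,0,0,-0.0334,0,0.0479,0.51]

```text
time: 11.63
tool_pos: [0.4271, -0.3124, 0.0515]
eef_rot: [-179.9, -35.0, 27.6]
wrist_force: [1.0, -0.1, -3.5]
opening: 0.513
```

Request:
step_arm:
  targets: [0,0,0,-0.0011,0,0.0016,0.51,0,0,0,-0.0023,0,0.0033,0.51,0,0,0,-0.0023,0,0.0033,0.51]

```text
time: 11.88
tool_pos: [0.4272, -0.3136, 0.049]
eef_rot: [179.8, -34.9, 27.7]
wrist_force: [0.2, 0.1, -2.7]
opening: 0.515
```

```bash
python3 - <<'E'
from h import *
now()
E
```

```text
t 11.88 grasp [ 0.4177 -0.3185  0.0644] yaw 27.66 lean 34.92 open 48.4 F [ 0.2  0.1 -2.7]
```

Down another 3.5 mm to the bench contact height.

Request:
step_arm:
  targets: [0,0,0,-0.0006,0,0.0008,0.51,0,0,0,-0.0012,0,0.0017,0.51,0,0,0,-0.0012,0,0.0017,0.51]

```text
time: 12.13
tool_pos: [0.4268, -0.3138, 0.0468]
eef_rot: [179.9, -34.9, 27.7]
wrist_force: [0.4, 0.2, -2.8]
opening: 0.513
```

Request:
step_arm:
  targets: [0,0,0,-0.0006,0,0.0008,0.51,0,0,0,-0.001,0,0.0014,0.51,0,0,0,-0.001,0,0.0014,0.51]

```text
time: 12.38
tool_pos: [0.4268, -0.3139, 0.0452]
eef_rot: [179.9, -34.9, 27.7]
wrist_force: [-2.5, 0.1, 0.8]
opening: 0.51
```

Request:
step_arm:
  targets: [0,0,0,0,0,0,0.53,0,0,0,0,0,0,0.56,0,0,0,0,0,0,0.65,0,0,0,0,0,0,0.8,0,0,0,0,0,0,1,0,0,0,0,0,0,1,0,0,0,0,0,0,1,0,0,0,0,0,0,1]

```text
time: 13.05
tool_pos: [0.4268, -0.3136, 0.0449]
eef_rot: [179.9, -34.9, 27.7]
wrist_force: [0.3, 0.1, 0.4]
opening: 0.951
```

Request:
step_arm:
  targets: [0,0,0,0,0,-0.01,1,0,0,0,0,0,-0.03,1,0,0,0,0,0,-0.055,1,0,0,0,0,0,-0.085,1,0,0,0,0,0,-0.115,1,0,0,0,0,0,-0.14,1,0,0,0,0,0,-0.14,1,0,0,0,0,0,-0.14,1]

```text
time: 13.72
tool_pos: [0.3555, -0.3516, 0.1603]
eef_rot: [179.7, -34.9, 27.7]
wrist_force: [-0.3, 0.4, -0.3]
opening: 1.0
```

```bash
python3 - <<'E'
from h import *
now()
im=bot.snapshot("wrist");t=bot.snapshot("top");sd=bot.snapshot("side")
A=np.zeros((600,800,3),np.uint8)
A[:300,:400]=cv2.resize(im,(400,300));A[:300,400:]=cv2.resize(im[0:150,180:380],(400,300),interpolation=2)
A[300:,:400]=cv2.resize(t[130:280,290:490],(400,300),interpolation=2);A[300:,400:]=cv2.resize(sd[225:300,280:380],(400,300),interpolation=2)
cv2.imwrite("pics/f.png",A);cv2.imwrite("pics/wf.png",im)
E
```

```text
t 13.72 grasp [ 0.346  -0.3566  0.1758] yaw 27.55 lean 34.86 open 94.0 F [-0.3  0.4 -0.3]
```

No viewer left, so I'll check numerically: cup position against the picture taken when it was hung, and the reacher's size at bench height.

```bash
python3 - <<'E'
from h import *
np.set_printoptions(precision=4,suppress=True)
def blobs(im,lo,hi,mn):
    n,l,st,c=cv2.connectedComponentsWithStats(cv2.inRange(cv2.cvtColor(im,cv2.COLOR_BGR2HSV),lo,hi));return [(st[i].tolist(),c[i]) for i in range(1,n) if st[i,4]>=mn]
O=((5,170,60),(16,255,255));Yl=((17,150,80),(28,255,255))
t=bot.snapshot("top");sd=bot.snapshot("side");P=bot.camera_params("wrist");w=bot.snapshot("wrist")
print("t8 ",[b for b in blobs(cv2.imread("pics/t8.png"),*O,40) if b[0][0]>280]);tb=[b for b in blobs(t,*O,40) if b[0][0]>280];print("now",tb)
sb=[b for b in blobs(sd,*O,40) if b[0][1]>220];print("side",sb);wb=blobs(w,*O,60);print("wrist",wb)
X,e=tri("top",tb[0][1],"side",sb[0][1]);u=np.array([np.cos(.4835),np.sin(.4835)]);n=np.array([-u[1],u[0]]);d=X[:2]-[.6483,-.2012];print("cup",X,e,"bin",d@u,d@n)
yj=[b for b in blobs(w,*Yl,60) if b[0][1]<260];print("jaws wrist",yj)
ty=[b for b in blobs(t,*Yl,12) if 330<b[0][0]<460 and b[0][1]<300];print("jaws top",ty)
q=[onz("wrist",b[1],.028,P) for b in yj];print(q)
for b in ty: print(onz("top",b[1],.028))
for b in yj:
    for a in ty: print(tri("wrist",b[1],"top",a[1],P))
E
```

```text
t8  [([348, 166, 22, 23, 296], array([357.9932, 177.375 ]))]
now [([348, 166, 21, 23, 286], array([357.5175, 177.507 ]))]
side [([315, 263, 25, 28, 446], array([326.8184, 275.9978]))]
wrist [([270, 0, 32, 38, 1135], array([284.7339,  18.0678]))]
cup [ 0.6311 -0.2113  0.085 ] 0.0003880181067904513 bin -0.019876154408229 -0.0009581752133630134
jaws wrist [([249, 119, 6, 31, 125], array([251.536, 133.512])), ([308, 120, 6, 29, 127], array([310.6772, 134.0472]))]
jaws top [([389, 215, 7, 15, 28], array([391.9643, 222.4643])), ([363, 229, 10, 15, 32], array([366.9375, 235.3438]))]
[array([ 0.4931, -0.2403,  0.028 ]), array([ 0.5258, -0.3041,  0.028 ])]
[ 0.5243 -0.3008  0.028 ]
[ 0.4934 -0.2356  0.028 ]
(array([ 0.4932, -0.2732,  0.0789]), np.float64(0.0576831993652781))
(array([ 0.4951, -0.2373,  0.0221]), np.float64(0.0026122431017540373))
(array([ 0.5256, -0.3025,  0.0261]), np.float64(0.003448115512672085))
(array([ 0.5172, -0.2706,  0.0022]), np.float64(0.07353387860882843))
```

```bash
python3 - <<'E'
from station import bot
print(bot.finish_job())
E
```

```text
the job is handed in; nothing more can be done
None
```

I hung the cup by its hook over the bin's white wall using only the reacher, then laid the reacher down on the bench. I handed the job in at about 14 s on the robot's clock; no verdict is reported.

**What I did:** I gripped the reacher's handle with the gripper leaning back 35° and slid the open jaws around the cup under the rack. I squeezed at 40 N, which brought the width to 40 mm, then drew the cup out upright and lifted it. I swung it to the bin and lowered the hook onto the rim until the wrist force showed contact. After opening the jaws I backed straight off and set the reacher down about 0.1 m clear of the bin.

**Last checks:**
- **Cup:** it stayed put after release, moving about 0.5 px in the top view from when the jaws first opened. Its visible centre is about 20 mm outside the wall, 1 mm from the middle along it, and 85 mm high, as expected for hanging on the rim.
- **Reacher:** both jaws measured 22–26 mm above the bench and were symmetric, so it lies flat. The wrist force was near zero after letting go.

**Less certain:**
- **Final view:** I had used all 12 pictures, so the final state was checked only by these numbers, not by eye. The cup's tilt and the jar, can and pot were not measured again at the end.
- **Camera disagreement:** just before hooking, the top camera put the cup up to about 5 mm further back than the wrist camera. I used the wrist measurement, and the hook then dropped over the rim without side force.
- **Squeeze width:** it read 40 mm rather than the 42 mm given, but the cup held.

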